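Slide the tool tote out from under the bench shelf and hold it up level

ROBOT

A 6-joint arm with a two-finger parallel gripper is mounted at the origin on a cart in front of the work surface, level with it; the furniture and walls round the work are solid. World frame = base frame: x ahead of the robot, y to its left, z up, the work surface at z = 0. Lengths are in m, angles in rad, forces in N, time in s.
With the tool pointing down it reaches from about 0.375 to 0.975 m from the base axis. Payload 3.8 kg.
Tool frame: the origin (TCP) lies where the fingers leave the gripper's body, on its centre line; the fingertips stand 73 mm ahead of it and the grasp point (between the pads) lies 54 mm ahead of it; z points along the fingers, y is the line along which they close (so a half turn about z gives the same grasp; the last joint's range is limited). The gripper opens to 85 mm and grips with 20 to 120 N. Pads are 22 mm wide; open, the fingers measure 114 mm over their backs; the gripper's body (76 mm by 85 mm) begins 54 mm behind the grasp point. The pads swing forward as they close: fully open they stand 13 mm farther back than shut.
Start: joints at [-1.291, 0.264, 1.604, -0, 1.274, -0.037], TCP at [0.21, -0.641, 0.304] pointing down, gripper open.
Joint ranges: [-2.63, 2.63], [-0.94, 2.18], [0.31, 2.57], [-1.31, 4.45], [0, 2.66], [-2.55, 2.55]. Speed limits (rad/s): [2.57, 2.57, 3.14, 3.14, 3.14, 3.14].

INTERFACE

Orientations are given as a rotation vector (axis times angle).
In Python, from workcell import read_state, viewer, bot gives the robot as it stands.
- The arm moves only by the tool jog_arm, never from a script. Its argument "increments" is a list that holds one entry, the list of rows, each a list of 7 numbers: the shift along the tool's x, y, z in units of 30 mm (1.0 is 30 mm), then the turn, a rotation vector about the tool's x, y, z in units of 6 degrees (1.0 is 6 degrees), then the opening, from -1 (shut) to 1 (fully open). A call has exactly 5 rows; each row shifts and turns the commanded pose from where the row before left it, along the tool's axes as they then stand; what a row does not reach is not made up. A row lasts 1/12 s, in which the tool goes at most 41.7 mm and 7.16 degrees, less where a joint would pass 70% of its speed; a pose out of reach is approached as far as the arm can. A call is refused whole if a number of a shift passes 1 or a number of a turn 1, either way. A call with a gripper value outside its range is refused whole. The fingers move at their own pace and stop on an object; "force" is the grip in N (left out, the last holds). Time passes only in rows, so rows that do not move let the fingers close, or fill a call up. It gives the time, the measured TCP pose, the force, the opening and the grip force at its end, in the units of the state.
- read_state(): the state, without advancing time (a new reading comes with each control period).
- viewer.read_camera(name): name is "scene" or "side" or "wrist"; returns (picture, depth): 384x512x3 uint8, blue, green, red; 384x512 float32, m along the optical axis (not along the pixel's ray), 0 where there is no reading.
- viewer.camera_params(name): a dict with "fx", "fy", "cx", "cy" (pixels), "R" (3x3) and "t" (3): a world point X has camera coordinates R X + t; the wrist camera has in their place "hand_eye" (4x4, takes a point from camera to tool coordinates, whose origin is the TCP and whose axes are the flange's). Camera axes: x right, y down, z forward; pixel columns grow to the right and rows downward; lengths in m; the calibration is good to about 2 mm. A picture is of the moment at which its call begins: read the wrist's pose just before it. camera_params takes no time and is no camera call.
- bot.finish_job(): hands the job in; it is judged then, once.
The state is a dict: "time": time; "q": joint angles; "joint_vel": joint speeds; "joint_torque": joint torques, N m; "tool_pos": TCP position; "tcp_rot": TCP orientation; "wrist_force": force on the tool from outside, world axes, zero at the start; "torque": the same for the moment, N m; "width": opening from 0.0 (shut) to 1.0 (fully open); "grip_force": force on a finger pad.
Only numpy, scipy, OpenCV 4.12 (cv2) and the standard library are available. Lean on these libraries where they do the work, as an engineer would, in place of code of your own. Each camera call takes 0.05 s, during which the arm holds its last target. There are 200 camera calls.

TASK

The wooden tool tote is parked in one bay of the low bench shelf, with the middle of its carrying bar under the shelf board. Slide it out flat along the bench until all of it is clear of the shelf; then take the bar at its middle, lift the tote and hold it still and level about 10 cm above the bench top, with the three tools still lying in it. Do not tip it on the way or shift the box, the bottle or the tape dispenser near it, and finish while still holding it up in the air.

Things in the scene. Friction and masses are not known exactly. Their poses are not given: they have to be found in the camera images.
- riser: Low plywood bench shelf, fixed, 200 (x) x 348 (y) x 110 mm. Origin: centre of its underside; x points into the shelf, so things come out along its -x. Three 12 mm uprights make two bays 152 mm wide, centred at y = +82 and -82 mm, closed at the back, no floor (things stand on the bench). One bay holds the tote, the other a wooden box, either way round. A palette and a marker lie on top at the back.
- roof_edge (a point): Middle of the front edge of the shelf's roof board, 100 mm on the -x side of riser's origin, axes as riser. The board is 12 mm thick, its underside 98 mm and its top 110 mm above the bench. A thing is out of the shelf when it lies wholly on the -x side of this edge.
- tote_balance (a point): Middle of the tote's carrying bar, above its balance point, 78 mm above the tote's underside; x along the bar, its +x end in the shelf. The bar is straight and level, 15 mm wide (y) and 20 mm high with rounded edges, running between the end boards with 38 mm free under it. At the start the tote's front end stands 75 to 100 mm out of the roof edge, so this point is under the roof.
- tote_bar_front (a point): The place on the same bar 73 mm in front of its middle (42 mm behind the outer face of the front end board), 78 mm above the tote's underside: outside the roof at the start, where the bar can be taken from above. Axes as tote_balance.
- tote: Open wooden tool tote, 230 mm long (x), 140 wide (y), 92 high at its two end boards (10 mm thick), sides 42 mm high, a low partition (30 mm) along its middle. Origin: centre of its underside, on the bench (z = 0) at the start; x along its length into the shelf. About 0.25 to 0.5 kg and 0.13 kg of loose contents; it slides on the bench with plain friction, 6 mm free at each side and above.
- graver_centre (a point): Centre of the engraving tool with a brown wooden handle, 150 mm long and 19 mm thick, lying lengthwise in the tote's compartment on its +y side.
- sander_centre (a point): Centre of the dark sanding block, 37 x 63 x 26 mm, lying in the rear half of the tote's compartment on its -y side.
- eraser_centre (a point): Centre of the wrapped eraser, 22 x 75 x 12 mm, lying in the front half of the tote's compartment on its -y side.
- clasp_box: Bystander: dark wooden box with a clasp, 92 x 134 x 54 mm, in the other bay of the shelf. Origin under its centre.
- ink: Bystander: white bottle with a black cap, 49 mm across and 87 mm high, standing on the bench to the right of the shelf's front. Origin under its centre.
- tape: Bystander: desk tape dispenser, 52 x 146 x 73 mm, its long side towards the shelf's lane, on the bench to the left of the shelf's front. Origin under its centre.
Not all that is in view belongs to the job. Leave any orange look-alike of the part that bears graver_centre alone. Leave any blue look-alike of the part that bears sander_centre alone.

How it is judged:
By the outcome, as a careful person would: the job done as asked, in the order asked, and still so for the second after the job is handed in, while the arm keeps its last pose, push and grip.
It also fails if it takes over 51 s, if anything falls off the work surface, if the arm or the gripper's body presses on something with over 40 N, if the wrist force passes 120 N, or if a joint passes its speed limit or range.

## Working session

There is one attempt and no reset: what is moved stays moved. The work goes in short steps, Python scripts to look and compute and a tool call to move; the robot and the scene stay as the last step left them, time stands still between calls to the robot, and variables do not carry over. Pictures are saved under pics/ and viewed, at most 10 in all, crops included, and the job is handed in when it is done.

Besides the shell and the picture viewer there is one more tool, called after "Call:" in YAML: its name, and indented under it one key for each argument. jog_arm: Moves the arm, as the interface text tells. Its arguments: {"type":"object","properties":{"increments":{"type":"array","items":{"type":"array","items":{"type":"array","items":{"type":"number"}}}},"force":{"type":"number"}},"required":["increments"]}

```bash
mkdir -p pics
cat > h.py <<'E'
import numpy as np, cv2
from scipy.spatial.transform import Rotation as Ro
from workcell import read_state, viewer, bot
def shot(n,f):
    s=read_state(); p,d=viewer.read_camera(n); c=viewer.camera_params(n)
    cv2.imwrite(f'pics/{f}.png',p); np.savez(f'pics/{f}.npz',d=d,p=p)
    if 'hand_eye' in c:
        T=np.eye(4);T[:3,:3]=Ro.from_rotvec(s['tcp_rot']).as_matrix();T[:3,3]=s['tool_pos'];M=T@np.array(c['hand_eye'])
    else:
        M=np.eye(4);R=np.array(c['R']);M[:3,:3]=R.T;M[:3,3]=-R.T@np.array(c['t']).ravel()
    np.savez(f'pics/{f}.npz',d=d,p=p,M=M,k=[c['fx'],c['fy'],c['cx'],c['cy']])
def cloud(f):
    z=np.load(f'pics/{f}.npz');d=z['d'];fx,fy,cx,cy=z['k'];v,u=np.mgrid[:384,:512]
    P=np.stack([(u-cx)/fx*d,(v-cy)/fy*d,d],-1)@z['M'][:3,:3].T+z['M'][:3,3];P[d==0]=np.nan;return P
E
python3 - <<'E'
from h import *
print(read_state())
shot('scene','s1');shot('side','d1')
a=np.hstack([cv2.imread('pics/s1.png'),cv2.imread('pics/d1.png')]);cv2.imwrite('pics/both.png',cv2.resize(a,(800,300)))
E
```

```text
{'time': 0.0, 'q': array([-1.29091173e+00,  2.64767584e-01,  1.60538651e+00,  3.27205331e-05,
        1.27367950e+00, -3.68709523e-02]), 'joint_vel': array([ 0.00093097,  0.00095307, -0.00021265, -0.00120823, -0.00138278,
       -0.00070968]), 'joint_torque': array([ 3.52086863e-05, -5.15103829e+01, -3.67311358e+01, -4.68136386e-04,
        1.30064061e-02,  1.45961485e-05]), 'tool_pos': array([ 0.21012062, -0.64086528,  0.30254535]), 'tcp_rot': array([-3.10007588e+00, -4.95114638e-01,  3.77626535e-04]), 'wrist_force': array([-0.69059144, -0.16202485, -0.66117566]), 'torque': array([-0.02237097,  0.04226574,  0.00770715]), 'grip_force': 0.0, 'width': 1.0006435900638844}
```

View pics/s1.png

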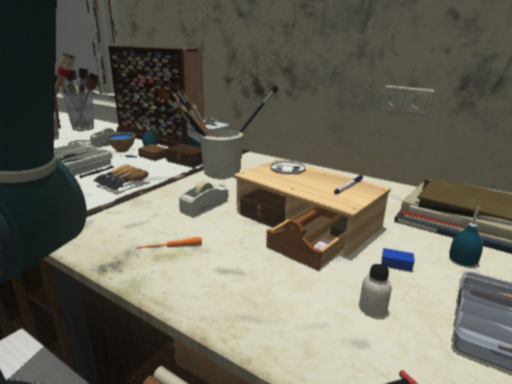

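View pics/d1.png

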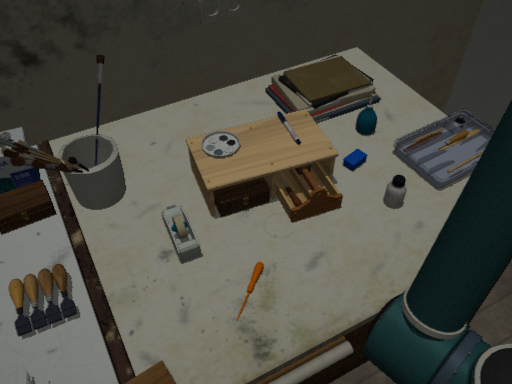

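The pictures show the tote in the shelf's right bay, at scene (305,237) and side (310,195). The dark clasp box is in the left bay at (262,205) in the scene view. The tape dispenser is at (204,197) and the bottle at (376,290). The look-alikes to leave alone are the orange graver at scene (185,242) and the blue block at (398,260). The tote itself is the only brown open tray with a bar that is in the shelf. Next I fit the roof and tote from the depth data, with one close crop.

Run:
```python
from h import *
pts=[]
for f,(r0,r1,c0,c1) in (('s1',(140,290,225,400)),('d1',(100,230,180,350))):
    P=cloud(f);Q=P[r0:r1,c0:c1].reshape(-1,3);Q=Q[~np.isnan(Q).any(1)]
    r=Q[(abs(Q[:,2]-.11)<.006)];r=r[:,:2].astype(np.float32)
    # main component by median crop
    m=np.median(r,0);r=r[np.linalg.norm(r-m,axis=1)<.22]
    b=cv2.minAreaRect(r*1000);print(f,'roof',b,cv2.boxPoints(b).round().tolist(),len(r))
def at(f,u,v):
    return np.nanmedian(cloud(f)[v-1:v+2,u-1:u+2].reshape(-1,3),0).round(3)
for f,l in (('s1',[(185,242),(398,260),(376,290),(204,197),(270,230),(290,240),(315,260),(237,180),(350,215)]),('d1',[(310,205),(287,208),(340,203),(395,192),(182,235)])):
    for p in l: print(f,p,at(f,*p))
a=cv2.resize(cv2.imread('pics/s1.png')[190:280,250:370],None,fx=4,fy=4,interpolation=2)
b=cv2.resize(cv2.imread('pics/d1.png')[150:230,260:360],(400,320),interpolation=2)
c=np.zeros((360,800,3),np.uint8);c[:,:400]=a[:, :400];c[:320,400:]=b;cv2.imwrite('pics/c1.png',c)
```

```text
s1 roof ((774.6057739257812, -49.39228820800781), (347.82977294921875, 201.33705139160156), 82.6134033203125) [[652.0, -209.0], [852.0, -235.0], [897.0, 110.0], [697.0, 136.0]] 4005
d1 roof ((774.323974609375, -48.57501220703125), (348.4372253417969, 205.8673858642578), 82.71083068847656) [[650.0, -208.0], [854.0, -234.0], [899.0, 111.0], [694.0, 137.0]] 6844
s1 (185, 242) [0.488 0.116 0.01 ]
s1 (398, 260) [ 0.677 -0.308  0.022]
s1 (376, 290) [ 0.506 -0.308  0.055]
s1 (204, 197) [0.653 0.201 0.042]
s1 (270, 230) [ 0.596 -0.044  0.044]
s1 (290, 240) [ 0.585 -0.101  0.043]
s1 (315, 260) [ 0.576 -0.166  0.022]
s1 (237, 180) [0.705 0.126 0.09 ]
s1 (350, 215) [ 0.656 -0.202  0.104]
d1 (310, 205) [ 0.586 -0.085  0.045]
d1 (287, 208) [ 0.619 -0.04   0.026]
d1 (340, 203) [ 0.576 -0.172  0.016]
d1 (395, 192) [ 0.512 -0.287  0.057]
d1 (182, 235) [0.65  0.226 0.046]
```

View pics/c1.png

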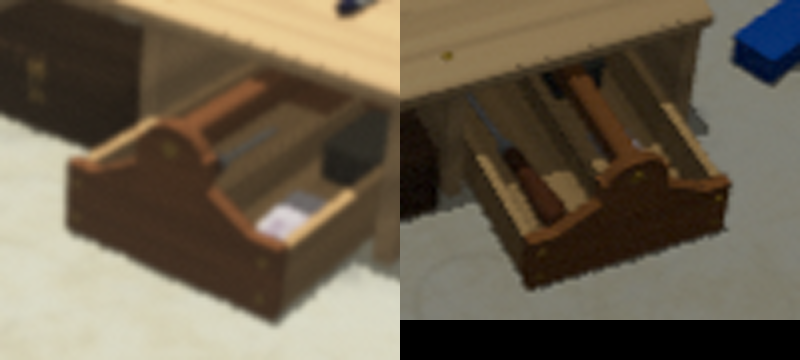

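The crop confirms the tote: brown, with a rounded front board, brown-handled graver on the left, white eraser and dark block on the right. Next I measure the tote in riser axes and plan the approach.

```bash
cat >> h.py <<'E'
YAW=np.deg2rad(-7.33);C=np.array([.7745,-.049]);A=np.array([[np.cos(YAW),np.sin(YAW)],[-np.sin(YAW),np.cos(YAW)]])
def toR(P): return np.concatenate([(P[...,:2]-C)@A.T,P[...,2:]],-1)
def toW(x,y): return C+np.array([x,y])@A
def plan(p,yaw,n=None):
    s=read_state();R=Ro.from_rotvec(s['tcp_rot']);x=R.as_matrix()
    T=Ro.from_matrix(np.array([[np.cos(yaw),np.sin(yaw),0],[np.sin(yaw),-np.cos(yaw),0],[0,0,-1]]))
    print('pos',s['tool_pos'].round(4),'q',s['q'].round(2),'f',s['wrist_force'].round(1),'w',round(s['width'],3),'t',s['time'])
    dw=np.array(p)-s['tool_pos'];print('world d mm',(dw*1e3).round(1),'units now',(x.T@dw/.03).round(2),'units target frame',(T.as_matrix().T@dw/.03).round(2),'turn',np.rad2deg((R.inv()*T).as_rotvec()/6).round(3))
E
python3 - <<'E'
from h import *
for f in ('s1','d1'):
    Q=toR(cloud(f)).reshape(-1,3);Q=Q[~np.isnan(Q).any(1)]
    B=Q[(Q[:,0]>-.25)&(Q[:,0]<-.105)&(Q[:,1]>-.18)&(Q[:,1]<.0)&(Q[:,2]>.01)&(Q[:,2]<.1)]
    F=B[(B[:,2]<.04)&(B[:,0]<-.15)];print(f,'front x pct',np.percentile(F[:,0],[2,10,50]).round(4),'y rng',np.percentile(B[:,1],[.5,99.5]).round(4))
    for lo in (-.165,-.15,-.135,-.12):
        b=B[(B[:,0]>lo)&(B[:,0]<lo+.015)&(B[:,2]>.074)&(abs(B[:,1]+.082)<.03)]
        if len(b): print(lo,len(b),'bar y',b[:,1].min().round(4),b[:,1].max().round(4),'zmax',b[:,2].max().round(4))
    t=B[(B[:,0]<-.165)&(B[:,2]>.08)];print('board top y',t[:,1].mean(),t[:,1].min(),t[:,1].max(),t[:,2].max(),t[:,0].min(),t[:,0].max())
w=toW(-.141,-.082);print(w);plan([*w,.25],YAW)
E
```

```text
s1 front x pct [-0.1837 -0.1831 -0.1815] y rng [-0.1497 -0.0113]
-0.165 35 bar y -0.0876 -0.0745 zmax 0.0874
-0.15 34 bar y -0.0875 -0.0735 zmax 0.0871
-0.135 35 bar y -0.0875 -0.0755 zmax 0.0878
-0.12 32 bar y -0.0872 -0.0739 zmax 0.0872
board top y -0.08253770750659901 -0.09762846006466765 -0.0637789652341139 0.09076327469682177 -0.18448061297007579 -0.16532574279392606
d1 front x pct [-0.1856 -0.1844 -0.1826] y rng [-0.1481 -0.0098]
-0.165 37 bar y -0.0867 -0.0706 zmax 0.089
-0.15 32 bar y -0.0857 -0.0713 zmax 0.09
-0.135 35 bar y -0.0869 -0.0707 zmax 0.0901
-0.12 32 bar y -0.0866 -0.0715 zmax 0.0901
board top y -0.07764071238258921 -0.09717522915150356 -0.05984331477140799 0.09305362556229224 -0.18662308813171188 -0.16552398418428363
[ 0.6241904  -0.11234054]
pos [ 0.2101 -0.6409  0.3027] q [-1.29  0.26  1.61 -0.    1.27 -0.04] f [-0.3 -0.1 -0.3] w 1.0 t 0.1
world d mm [414.1 528.6 -52.7] units now [ 18.6  -12.44   1.78] units target frame [ 11.44 -19.24   1.76] turn [-2.000e-02  4.000e-03  4.247e+00]
```

Tote front is at riser x=-0.183 (83 mm out), bar at y≈-0.080 with its top near 0.088, matching the description. Approaching high.

Call:
jog_arm:
  increments:
    - [[0.93, -0.62, 0, 0, 0, 0, 1], [0.93, -0.62, 0, 0, 0, 0, 1], [0.93, -0.62, 0, 0, 0, 0, 1], [0.93, -0.62, 0, 0, 0, 0, 1], [0.93, -0.62, 0, 0, 0, 0, 1]]

```text
time: 0.52
tool_pos: [0.3143, -0.5081, 0.3032]
tcp_rot: [-3.101, -0.494, 0.0]
wrist_force: [0.6, -0.2, -0.4]
width: 1.002
grip_force: 0.0
```

Call:
jog_arm:
  increments:
    - [[0.93, -0.62, 0, 0, 0, 0, 1], [0.93, -0.62, 0, 0, 0, 0, 1], [0.93, -0.62, 0, 0, 0, 0, 1], [0.93, -0.62, 0, 0, 0, 0, 1], [0.93, -0.62, 0, 0, 0, 0, 1]]

```text
time: 0.93
tool_pos: [0.418, -0.3761, 0.3034]
tcp_rot: [-3.102, -0.495, 0.001]
wrist_force: [0.9, -0.1, -0.4]
width: 0.996
grip_force: 0.0
```

Call:
jog_arm:
  increments:
    - [[0.93, -0.62, 0, 0, 0, 0, 1], [0.93, -0.62, 0, 0, 0, 0, 1], [0.93, -0.62, 0, 0, 0, 0, 1], [0.93, -0.62, 0, 0, 0, 0, 1], [0.93, -0.62, 0, 0, 0, 0, 1]]

```text
time: 1.35
tool_pos: [0.5215, -0.2443, 0.3035]
tcp_rot: [-3.102, -0.496, 0.001]
wrist_force: [0.5, -0.6, 0.4]
width: 1.001
grip_force: 0.0
```

Call:
jog_arm:
  increments:
    - [[0.93, -0.62, 0, 0, 0, 0, 1], [0.93, -0.62, 0, 0, 0, 0, 1], [0.93, -0.62, 0, 0, 0, 0, 1], [0.93, -0.62, 0, 0, 0, 0, 1], [0.93, -0.62, 0, 0, 0, 0, 1]]

```text
time: 1.77
tool_pos: [0.6251, -0.1125, 0.3033]
tcp_rot: [-3.102, -0.496, 0.001]
wrist_force: [0.6, -0.6, 0.3]
width: 1.002
grip_force: 0.0
```

Call:
jog_arm:
  increments:
    - [[0, 0, 0.2, 0, 0, 0.85, 1], [0, 0, 0.3, 0, 0, 0.85, 1], [0, 0, 0.3, 0, 0, 0.85, 1], [0, 0, 0.3, 0, 0, 0.85, 1], [0, 0, 0.2, 0, 0, 0.85, 1]]

```text
time: 2.18
tool_pos: [0.624, -0.1137, 0.263]
tcp_rot: [-3.134, 0.208, 0.004]
wrist_force: [0.6, 0.8, -0.4]
width: 1.003
grip_force: 0.0
```

Run:
```python
from h import *
w=toW(-.141,-.080);plan([*w,.132],YAW)
shot('wrist','w1')
Q=toR(cloud('w1'));Q=Q.reshape(-1,3);Q=Q[~np.isnan(Q).any(1)]
Q=Q[abs(Q[:,1]+.08)<.09]
print('roof edge',Q[(abs(Q[:,2]-.11)<.004)&(Q[:,0]<.02)][:,0].min() if len(Q[(abs(Q[:,2]-.11)<.004)]) else None)
for lo in (-.165,-.15,-.135,-.12):
    b=Q[(Q[:,0]>lo)&(Q[:,0]<lo+.015)&(Q[:,2]>.078)&(Q[:,2]<.1)&(abs(Q[:,1]+.082)<.03)]
    if len(b): print(lo,len(b),np.percentile(b[:,1],[2,50,98]).round(4),np.median(b[:,2]).round(4))
f=Q[(Q[:,2]>.08)&(Q[:,2]<.1)&(Q[:,0]<-.165)];print('front',len(f),f[:,0].min() if len(f) else '')
```

```text
pos [ 0.624  -0.1137  0.263 ] q [-0.22  0.22  1.74 -0.    1.19  1.48] f [ 0.6  0.8 -0.4] w 1.003 t 2.1833
world d mm [   0.5    3.3 -131. ] units now [ 0.01 -0.11  4.37] units target frame [ 0.   -0.11  4.37] turn [-0.002  0.024 -0.041]
roof edge -0.0977644787273387
-0.165 248 [-0.0849 -0.0784 -0.0711] 0.0872
-0.15 258 [-0.0849 -0.0778 -0.0712] 0.0873
-0.135 282 [-0.0849 -0.0779 -0.0706] 0.0874
-0.12 289 [-0.085  -0.078  -0.0709] 0.0873
front 576 -0.18132154173457068
```

View pics/w1.png

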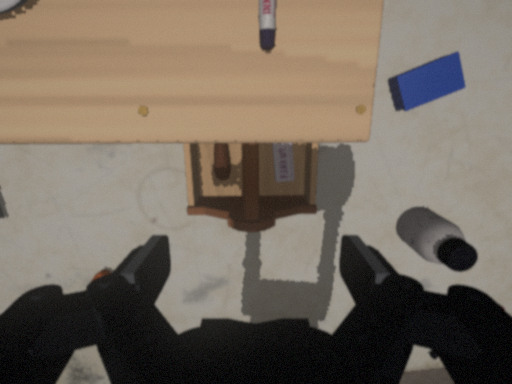

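The wrist view shows the bar centred at column 250 below the roof edge (row 142). The white eraser and brown graver handle are in the tray, and nothing is between the fingers and the bar. Descending.

Call:
jog_arm:
  increments:
    - [[0, -0.16, 0.6, 0, 0, 0, 1], [0, 0, 0.8, 0, 0, 0, 1], [0, 0, 0.8, 0, 0, 0, 1], [0, 0, 0.6, 0, 0, 0, 1], [0, 0, 0.5, 0, 0, 0, 1]]

```text
time: 2.65
tool_pos: [0.6242, -0.1091, 0.1637]
tcp_rot: [-3.135, 0.198, 0.004]
wrist_force: [0.6, 0.2, 0.3]
width: 1.003
grip_force: 0.0
```

Call:
jog_arm:
  increments:
    - [[0, 0, 0.5, 0, 0, 0, 1], [0, 0, 0.35, 0, 0, 0, 1], [0, 0, 0.2, 0, 0, 0, 1], [0, 0, 0, 0, 0, 0, 1], [0, 0, 0, 0, 0, 0, 1]]

```text
time: 3.07
tool_pos: [0.6253, -0.1094, 0.1345]
tcp_rot: [-3.135, 0.201, 0.0]
wrist_force: [-0.6, -0.6, 0.6]
width: 1.002
grip_force: 0.0
```

Call:
jog_arm:
  increments:
    - [[0, 0, 0, 0, 0, 0, -1], [0, 0, 0, 0, 0, 0, -1], [0, 0, 0, 0, 0, 0, -1], [0, 0, 0, 0, 0, 0, -1], [0, 0, 0, 0, 0, 0, -1]]
  force: 30

```text
time: 3.48
tool_pos: [0.6255, -0.1094, 0.1349]
tcp_rot: [3.135, -0.201, 0.001]
wrist_force: [-0.4, 0.5, -0.4]
width: 0.298
grip_force: 0.0
```

Call:
jog_arm:
  increments:
    - [[0, 0, 0, 0, 0, 0, -1], [0, 0, 0, 0, 0, 0, -1], [0, 0, 0, 0, 0, 0, -1], [0, 0, 0, 0, 0, 0, -1], [0, 0, 0, 0, 0, 0, -1]]
  force: 30

```text
time: 3.9
tool_pos: [0.6254, -0.1094, 0.1348]
tcp_rot: [3.135, -0.201, 0.001]
wrist_force: [-1.0, -0.5, 2.7]
width: 0.17
grip_force: 30.2
```

Gripped at 14.5 mm, which matches the bar. Pulling 180 mm gently along tool -x.

Call:
jog_arm:
  increments:
    - [[-0.05, 0, 0, 0, 0, 0, -1], [-0.1, 0, 0, 0, 0, 0, -1], [-0.15, 0, 0, 0, 0, 0, -1], [-0.2, 0, 0, 0, 0, 0, -1], [-0.2, 0, 0, 0, 0, 0, -1]]

```text
time: 4.32
tool_pos: [0.6045, -0.1067, 0.1348]
tcp_rot: [3.135, -0.201, 0.002]
wrist_force: [2.7, -0.1, 3.1]
width: 0.172
grip_force: 30.1
```

```bash
python3 -c "
from h import *
s=read_state();print(s['wrist_force'],s['torque'],s['tool_pos'],s['width'])"
```

```text
[ 2.74778535 -0.08306062  3.06791376] [-0.02182431 -0.46333809 -0.06915313] [ 0.60446794 -0.10670611  0.13483717] 0.172269849923275
```

Call:
jog_arm:
  increments:
    - [[-0.2, 0, 0, 0, 0, 0, -1], [-0.2, 0, 0, 0, 0, 0, -1], [-0.2, 0, 0, 0, 0, 0, -1], [-0.2, 0, 0, 0, 0, 0, -1], [-0.2, 0, 0, 0, 0, 0, -1]]

```text
time: 4.73
tool_pos: [0.5744, -0.1028, 0.1348]
tcp_rot: [3.135, -0.201, 0.002]
wrist_force: [3.4, 0.7, 3.7]
width: 0.165
grip_force: 30.3
```

Call:
jog_arm:
  increments:
    - [[-0.2, 0, 0, 0, 0, 0, -1], [-0.2, 0, 0, 0, 0, 0, -1], [-0.2, 0, 0, 0, 0, 0, -1], [-0.2, 0, 0, 0, 0, 0, -1], [-0.2, 0, 0, 0, 0, 0, -1]]

```text
time: 5.15
tool_pos: [0.5448, -0.099, 0.1348]
tcp_rot: [3.135, -0.201, 0.002]
wrist_force: [4.6, -0.4, 5.4]
width: 0.172
grip_force: 30.5
```

Call:
jog_arm:
  increments:
    - [[-0.2, 0, 0, 0, 0, 0, -1], [-0.2, 0, 0, 0, 0, 0, -1], [-0.2, 0, 0, 0, 0, 0, -1], [-0.2, 0, 0, 0, 0, 0, -1], [-0.2, 0, 0, 0, 0, 0, -1]]

```text
time: 5.57
tool_pos: [0.5151, -0.0952, 0.1348]
tcp_rot: [3.135, -0.201, 0.002]
wrist_force: [4.1, -0.4, 5.0]
width: 0.174
grip_force: 30.5
```

Call:
jog_arm:
  increments:
    - [[-0.2, 0, 0, 0, 0, 0, -1], [-0.2, 0, 0, 0, 0, 0, -1], [-0.2, 0, 0, 0, 0, 0, -1], [-0.2, 0, 0, 0, 0, 0, -1], [-0.2, 0, 0, 0, 0, 0, -1]]

```text
time: 5.98
tool_pos: [0.4853, -0.0913, 0.1348]
tcp_rot: [3.135, -0.201, 0.002]
wrist_force: [3.6, -1.3, 4.7]
width: 0.167
grip_force: 30.5
```

Call:
jog_arm:
  increments:
    - [[-0.2, 0, 0, 0, 0, 0, -1], [-0.2, 0, 0, 0, 0, 0, -1], [-0.2, 0, 0, 0, 0, 0, -1], [-0.2, 0, 0, 0, 0, 0, -1], [-0.2, 0, 0, 0, 0, 0, -1]]

```text
time: 6.4
tool_pos: [0.4556, -0.0875, 0.1348]
tcp_rot: [3.135, -0.201, 0.002]
wrist_force: [4.7, -1.1, 4.9]
width: 0.169
grip_force: 30.5
```

Call:
jog_arm:
  increments:
    - [[-0.15, 0, 0, 0, 0, 0, -1], [-0.1, 0, 0, 0, 0, 0, -1], [-0.05, 0, 0, 0, 0, 0, -1], [0, 0, 0, 0, 0, 0, -1], [0, 0, 0, 0, 0, 0, -1]]

```text
time: 6.82
tool_pos: [0.4465, -0.0863, 0.1348]
tcp_rot: [3.135, -0.201, 0.0]
wrist_force: [3.0, -0.8, 8.2]
width: 0.172
grip_force: 30.8
```

Run:
```python
from h import *
shot('side','d2')
s=read_state();print(s['wrist_force'],s['torque'],toR(s['tool_pos']),s['width'])
cv2.imwrite('pics/d2c.png',cv2.resize(cv2.imread('pics/d2.png')[120:300,180:400],(660,540),interpolation=2))
```

```text
[ 1.63685238 -0.23324691  7.661026  ] [-0.04322502 -0.4480566   0.0417011 ] [-0.32058092 -0.07885189  0.13477647] 0.16858182590320056
```

View pics/d2c.png

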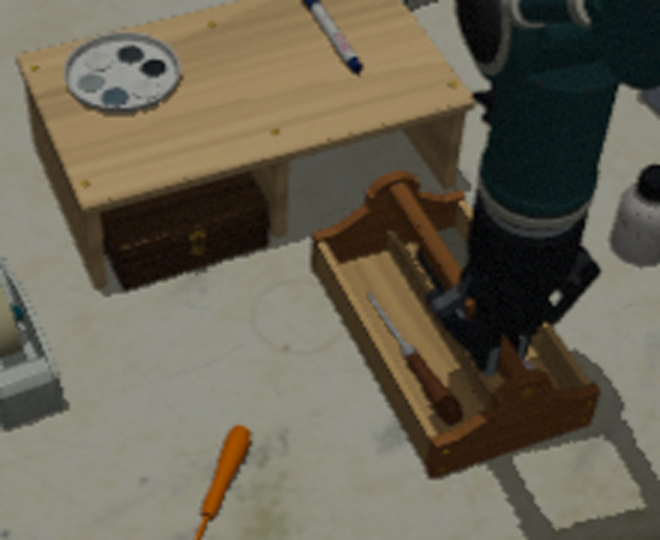

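The tote is clear of the shelf and flat, and the bystanders look unmoved. Release, rise, and move 73 mm along the bar to its middle.

Call:
jog_arm:
  increments:
    - [[0, 0, 0, 0, 0, 0, 0.8], [0, 0, 0, 0, 0, 0, 0.8], [0, 0, 0, 0, 0, 0, 0.8], [0, 0, 0, 0, 0, 0, 0.8], [0, 0, 0, 0, 0, 0, 0.8]]

```text
time: 7.28
tool_pos: [0.4457, -0.086, 0.1335]
tcp_rot: [-3.135, 0.201, 0.004]
wrist_force: [-0.5, 0.4, -0.6]
width: 0.869
grip_force: 0.0
```

Call:
jog_arm:
  increments:
    - [[0, 0, 0, 0, 0, 0, 0.8], [0, 0, -0.2, 0, 0, 0, 0.8], [0, 0, -0.5, 0, 0, 0, 0.8], [0, 0, -0.9, 0, 0, 0, 0.8], [0, 0, -0.9, 0, 0, 0, 0.8]]

```text
time: 7.7
tool_pos: [0.4457, -0.0861, 0.2095]
tcp_rot: [-3.135, 0.201, 0.005]
wrist_force: [0.1, 0.4, 0.1]
width: 0.901
grip_force: 0.0
```

Call:
jog_arm:
  increments:
    - [[0.4, 0, -0.8, 0, 0, 0, 1], [0.8, 0, -0.3, 0, 0, 0, 1], [0.8, 0, 0, 0, 0, 0, 1], [0.4, 0, 0, 0, 0, 0, 1], [0, 0, 0, 0, 0, 0, 1]]

```text
time: 8.12
tool_pos: [0.5202, -0.0958, 0.2431]
tcp_rot: [3.135, -0.201, 0.003]
wrist_force: [-0.4, -0.7, 0.5]
width: 1.004
grip_force: 0.0
```

Run:
```python
from h import *
shot('wrist','w2')
for f in ('w2','d2'):
    Q=toR(cloud(f)).reshape(-1,3);Q=Q[~np.isnan(Q).any(1)]
    B=Q[(abs(Q[:,1]+.08)<.1)&(Q[:,2]>.02)&(Q[:,2]<.1)&(Q[:,0]>-.4)&(Q[:,0]<-.105)]
    e=B[(B[:,2]>.04)];print(f,'x ext',np.percentile(e[:,0],[.1,1,99,99.9]).round(4))
    for lo in np.arange(-.34,-.12,.03):
        b=B[(B[:,0]>lo)&(B[:,0]<lo+.03)&(B[:,2]>.08)&(B[:,2]<.1)&(abs(B[:,1]+.08)<.02)]
        if len(b)>10: print(lo.round(3),len(b),np.percentile(b[:,1],[2,50,98]).round(4),np.median(b[:,2]).round(4))
plan([*toW(-.248,-.0785),.132],YAW)
```

```text
w2 x ext [-0.3613 -0.3596 -0.1327 -0.1318]
-0.34 467 [-0.0841 -0.0769 -0.0705] 0.0872
-0.31 516 [-0.084  -0.0769 -0.0698] 0.0873
-0.28 587 [-0.0846 -0.0769 -0.0701] 0.0872
-0.25 642 [-0.0844 -0.0778 -0.0703] 0.0873
-0.22 716 [-0.0842 -0.077  -0.0698] 0.0873
-0.19 785 [-0.084  -0.0771 -0.0701] 0.0875
-0.16 1320 [-0.0954 -0.0778 -0.0612] 0.0879
d2 x ext [-0.3653 -0.3648 -0.135  -0.1325]
-0.34 109 [-0.098  -0.0818 -0.0607] 0.0883
-0.31 12 [-0.0764 -0.0739 -0.0712] 0.0855
-0.28 18 [-0.0799 -0.0747 -0.0712] 0.0864
-0.25 69 [-0.0846 -0.0763 -0.0711] 0.0866
-0.22 63 [-0.0848 -0.0765 -0.071 ] 0.0862
-0.19 63 [-0.0851 -0.0766 -0.0707] 0.0867
-0.16 90 [-0.0936 -0.0762 -0.0614] 0.087
pos [ 0.5184 -0.0955  0.2421] q [-0.23  0.03  1.99 -0.    1.12  1.47] f [ 0.  -0.7 -0.4] w 1.003 t 8.1667
world d mm [ 1.000e-01  3.000e-01 -1.101e+02] units now [ 0.01 -0.01  3.67] units target frame [ 0.   -0.01  3.67] turn [-0.001  0.013 -0.001]
```

View pics/w2.png

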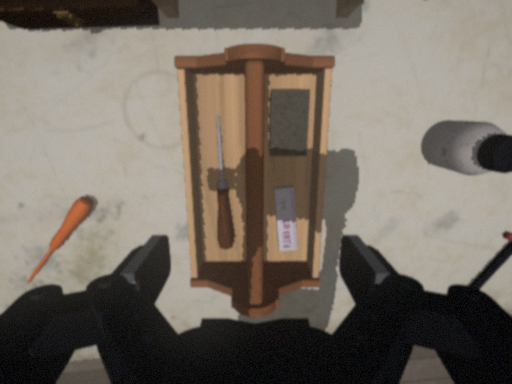

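The wrist view shows all three tools lying in the tote: graver (223,190), sander (290,122), eraser (286,218). The rear board is ~32 mm clear of the roof edge. The bar middle is within 2 mm of the TCP, so I descend and grip firmly.

Call:
jog_arm:
  increments:
    - [[0.05, -0.03, 0.5, 0, 0, 0, 1], [0, 0, 0.7, 0, 0, 0, 1], [0, 0, 0.7, 0, 0, 0, 1], [0, 0, 0.6, 0, 0, 0, 1], [0, 0, 0.5, 0, 0, 0, 1]]

```text
time: 8.58
tool_pos: [0.5169, -0.0943, 0.1499]
tcp_rot: [-3.134, 0.201, 0.008]
wrist_force: [-0.3, -0.9, 0.4]
width: 1.003
grip_force: 0.0
```

Call:
jog_arm:
  increments:
    - [[0, 0, 0.35, 0, 0, 0, 1], [0, 0, 0.25, 0, 0, 0, 1], [0, 0, 0, 0, 0, 0, 1], [0, 0, 0, 0, 0, 0, 1], [0, 0, 0, 0, 0, 0, -1]]
  force: 70

```text
time: 9.0
tool_pos: [0.5202, -0.0949, 0.1353]
tcp_rot: [3.135, -0.201, 0.002]
wrist_force: [-0.1, 0.1, 0.1]
width: 0.882
grip_force: 0.0
```

Call:
jog_arm:
  increments:
    - [[0, 0, 0, 0, 0, 0, -1], [0, 0, 0, 0, 0, 0, -1], [0, 0, 0, 0, 0, 0, -1], [0, 0, 0, 0, 0, 0, -1], [0, 0, 0, 0, 0, 0, -1]]

```text
time: 9.42
tool_pos: [0.52, -0.0949, 0.135]
tcp_rot: [3.135, -0.201, 0.001]
wrist_force: [-0.2, 0.6, 0.5]
width: 0.158
grip_force: 69.5
```

Call:
jog_arm:
  increments:
    - [[0, 0, 0, 0, 0, 0, -1], [0, 0, 0, 0, 0, 0, -1], [0, 0, 0, 0, 0, 0, -1], [0, 0, 0, 0, 0, 0, -1], [0, 0, 0, 0, 0, 0, -1]]

```text
time: 9.83
tool_pos: [0.5201, -0.0949, 0.1349]
tcp_rot: [3.135, -0.201, 0.001]
wrist_force: [-0.6, 0.1, 5.4]
width: 0.162
grip_force: 70.0
```

Call:
jog_arm:
  increments:
    - [[0, 0, -0.05, 0, 0, 0, -1], [0, 0, -0.1, 0, 0, 0, -1], [0, 0, -0.15, 0, 0, 0, -1], [0, 0, -0.1, 0, 0, 0, -1], [0, 0, -0.1, 0, 0, 0, -1]]

```text
time: 10.25
tool_pos: [0.5195, -0.0947, 0.1493]
tcp_rot: [-3.135, 0.201, 0.001]
wrist_force: [-0.3, -0.2, -4.3]
width: 0.16
grip_force: 68.8
```

Run:
```python
from h import *
s=read_state();print(s['wrist_force'],s['torque'],s['tool_pos'],s['tcp_rot'],s['width'],s['grip_force'])
```

```text
[-0.2751525  -0.16282722 -4.33730423] [0.03428732 0.01063906 0.01016418] [ 0.51945415 -0.09471368  0.14929687] [-3.13501109e+00  2.01248739e-01  1.05867755e-03] 0.1596994084648737 68.78720998764038
```

Balanced: 4.3 N with almost no moment. Continuing the lift to 100 mm.

Call:
jog_arm:
  increments:
    - [[0, 0, -0.15, 0, 0, 0, -1], [0, 0, -0.2, 0, 0, 0, -1], [0, 0, -0.25, 0, 0, 0, -1], [0, 0, -0.25, 0, 0, 0, -1], [0, 0, -0.25, 0, 0, 0, -1]]

```text
time: 10.67
tool_pos: [0.5199, -0.0948, 0.1834]
tcp_rot: [3.135, -0.201, 0.001]
wrist_force: [0.6, 0.8, -3.9]
width: 0.163
grip_force: 68.8
```

Call:
jog_arm:
  increments:
    - [[0, 0, -0.25, 0, 0, 0, -1], [0, 0, -0.25, 0, 0, 0, -1], [0, 0, -0.25, 0, 0, 0, -1], [0, 0, -0.25, 0, 0, 0, -1], [0, 0, -0.25, 0, 0, 0, -1]]

```text
time: 11.08
tool_pos: [0.5197, -0.0948, 0.2207]
tcp_rot: [3.135, -0.201, 0.0]
wrist_force: [-0.5, -0.5, -4.7]
width: 0.162
grip_force: 68.8
```

Call:
jog_arm:
  increments:
    - [[0, 0, -0.2, 0, 0, 0, -1], [0, 0, -0.15, 0, 0, 0, -1], [0, 0, -0.1, 0, 0, 0, -1], [0, 0, -0.05, 0, 0, 0, -1], [0, 0, 0, 0, 0, 0, -1]]

```text
time: 11.5
tool_pos: [0.5198, -0.0948, 0.2351]
tcp_rot: [3.135, -0.201, 0.001]
wrist_force: [0.4, 0.2, -4.6]
width: 0.158
grip_force: 68.8
```

Call:
jog_arm:
  increments:
    - [[0, 0, 0, 0, 0, 0, -1], [0, 0, 0, 0, 0, 0, -1], [0, 0, 0, 0, 0, 0, -1], [0, 0, 0, 0, 0, 0, -1], [0, 0, 0, 0, 0, 0, -1]]

```text
time: 11.92
tool_pos: [0.5196, -0.0948, 0.2346]
tcp_rot: [-3.135, 0.201, 0.001]
wrist_force: [0.7, -0.2, -4.0]
width: 0.16
grip_force: 68.8
```

Run:
```python
from h import *
shot('wrist','w3');shot('side','d3')
s=read_state();print(s['wrist_force'],s['torque'],s['tool_pos'],s['tcp_rot'],s['width'])
P=cloud('w3');Q=toR(P).reshape(-1,3);Q=Q[~np.isnan(Q).any(1)]
B=Q[(abs(Q[:,1]+.08)<.01)&(Q[:,2]>.17)&(Q[:,2]<.2)]
for lo in np.arange(-.36,-.12,.03):
    b=B[(B[:,0]>lo)&(B[:,0]<lo+.03)]
    if len(b)>10: print('bar',lo.round(3),np.median(b[:,2]).round(4))
a=cv2.imread('pics/d3.png')[110:310,160:420];b=cv2.imread('pics/w3.png')
cv2.imwrite('pics/c3.png',np.hstack([cv2.resize(a,(400,308)),cv2.resize(b,(400,308))]))
```

```text
[ 0.25776612 -0.15350882 -4.09940016] [ 0.01884737  0.04399873 -0.0067786 ] [ 0.51967906 -0.09478272  0.23476045] [-3.13509194e+00  2.01235024e-01  3.36229757e-04] 0.15583767788923708
bar -0.3 0.187
bar -0.27 0.1872
bar -0.24 0.1871
bar -0.21 0.1871
bar -0.18 0.1871
bar -0.15 0.1868
```

View pics/c3.png

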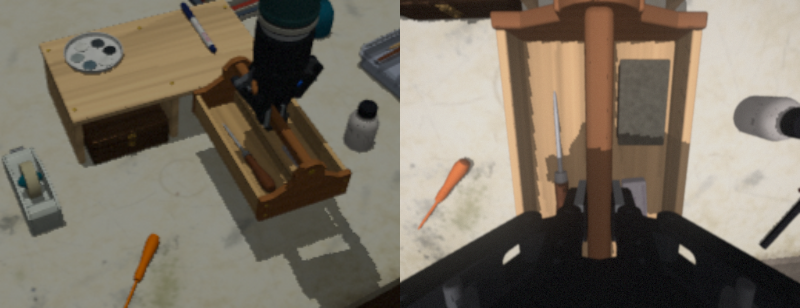

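The tote is level (bar top at 187 mm along its whole length, so it is raised 100 mm) and still. The tools are inside and the bystanders are untouched. Handing in.

```bash
python3 -c "
from workcell import bot
print(bot.finish_job())"
```

```text
the job is handed in; nothing more can be done
None
```

The tote was slid out flat until clear of the shelf, then gripped at the middle of its bar; it is now held level and still about 10 cm above the bench with all three tools in it, and I handed the job in at about 12 s.

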